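# Weigh a pewter charge into the melting pot

### The arm

A 6-joint arm with a two-finger parallel gripper is mounted at the origin on a cart in front of the work surface, level with it; the furniture and walls round the work are solid. World frame = base frame: x ahead of the robot, y to its left, z up, the work surface at z = 0. Lengths are in m, angles in rad, forces in N, time in s.
With the tool pointing down it reaches from about 0.375 to 0.9 m from the base axis. Payload 3.1 kg.
Tool frame: the origin (TCP) lies on the centre line of the jaws, within the pads' length; the fingertips stand 19 mm ahead of it and the grasp point (between the pads) is the TCP; z points along the fingers, y is the direction in which the jaws open and shut (so a half turn about z gives the same grasp; the last joint's range is limited). The gripper opens to 85 mm and grips with 20 to 120 N. Pads are 22 mm wide; open, the fingers measure 114 mm over their backs; the gripper's body (76 mm by 85 mm) begins 54 mm behind the grasp point. The pads swing forward as they close: fully open they stand 13 mm farther back than shut.
Start: joints at [-1.437, 0.527, 1.433, -0, 1.181, -0.178], TCP at [0.192, -0.595, 0.25] pointing down, gripper open.
Joint ranges: [-3.08, 3.08], [-0.75, 2.2], [0.22, 2.44], [-1.43, 4.57], [0, 2.65], [-2.85, 2.85]. Speed limits (rad/s): [2.79, 2.79, 3.14, 3.14, 3.14, 3.14].

### API

Orientations are given as a unit quaternion [x, y, z, w].
In Python, from station import manip, imaging, workorder gives the robot as it stands.
- The arm moves only by the shell command python3 -m creep 'ROWS' [FORCE]. ROWS is a JSON object of lists of equal length, an entry for each row: "claw": the finger opening in cm, from 0 to 8.54; "dp": the shift along the tool's x, y, z in cm, a list of three; "roll": the turn about the tool's z in rad. In form: {"claw": [claw, ...], "dp": [[dx, dy, dz], ...], "roll": [roll, ...]}. A call has 1 to 12 rows; each row is the pose to reach, as a shift and turn from the pose commanded when the call began, along the tool's axes at that moment; what a row does not reach only later rows make up. A row lasts 1/10 s, in which the tool goes at most 50 mm and 8.59 degrees, less where a joint would pass 70% of its speed; a pose out of reach is approached as far as the arm can. A call with a gripper value outside its range is refused whole. The fingers move at their own pace and stop on an object; FORCE is the grip in N (left out, the last holds). Time passes only in rows, so rows that repeat a pose let the fingers close. It gives the time, the measured TCP pose, the force and the opening at its end, in the units of the state.
- manip.sense(): the state, without advancing time (a new reading comes with each control period).
- imaging.snapshot(name): name is "scene" or "top" or "wrist"; returns a dict with "image" (400x640x3 uint8, red, green, blue), "z_map" (400x640 float32, m along the optical axis (not along the pixel's ray), 0 where there is no reading), "vfov" (degrees; the focal length in pixels is half the picture's height over the tangent of half this angle, whatever the lens; pixels are square), "cx", "cy" (the principal point, pixels), "R" (3x3) and "t" (3): a world point X has camera coordinates R X + t. Camera axes: x right, y down, z forward; pixel columns grow to the right and rows downward; lengths in m; the calibration is good to about 2 mm. A picture is of the moment at which its call begins.
- workorder.sign_off(): hands the job in, once; it reports no verdict.
The state is a dict: "t": time; "q": joint angles; "qd": joint speeds; "tau": joint torques, N m; "tcp_pos": TCP position; "tool_rot": TCP orientation; "force": force on the tool from outside, world axes, zero at the start; "ft_torque": the same for the moment, N m; "finger_gap": opening from 0.0 (shut) to 1.0 (fully open).
Only numpy, scipy, OpenCV 4.12 (cv2) and the standard library are available. Lean on these libraries where they do the work, as an engineer would, in place of code of your own. Each camera call takes 0.05 s, during which the arm holds its last target.

### The job

Weigh the pewter charge: with the empty pot standing on the scale, turn the dial's bezel until its zero mark is under the pointer and let go, then take the aluminium tray (it has an upright wooden grip) and tip it over the pot so that all three ingots and both slugs slide in, without your fingers touching the pieces. Put the empty tray back down flat on the table; the pot must stay on the pan, the dial must in the end read the charge's 100 g, and the other things round about must not be disturbed.

Things in the scene. Friction and masses are not known exactly. Their poses are not given: they have to be found in the camera images.
- scale: small grey spring scale, fixed to the table, case 130 x 270 x 34 mm; origin under the case's centre, z up. The dial stands on its top at local y = -70 mm, the round aluminium pan (115 mm across) at local y = +70 mm; the stationary top of the case is 34 mm high
- bezel (a joint): turn of the dial's knurled bezel (rad), clockwise from above positive; the white dial face with its marks turns with it. Where bezel and pointer have the same value the pointer stands on the zero mark. Bezel: 60 mm diameter, from 34 to 54 mm above the table; stiff enough to stay where it is left
- pointer (a joint): turn of the black pointer (rad), clockwise from above positive, driven by the load on the pan: 300 g make one whole turn, so 100 g make 2.094 rad. With the empty pot on it already stands well away from 0
- bezel_top (a point): centre of the top of the bezel, 54 mm above the table, on its vertical axis
- zero_mark (a point): point on the dial face's broadest, longest mark (zero), 22 mm from the dial's axis; a small bright lug on the bezel's rim stands beside it
- mark_100 (a point): point on the dial face's 100 g mark, 22 mm from the axis, 120 degrees clockwise from the zero mark (thin marks are 10 g apart, bold ones 50 g)
- pointer_tip (a point): point near the end of the pointer's long thin needle (the short broad tail is only its counterweight), 22 mm from the dial's axis, at the same height as the two marks
- pot: dark steel melting pot, open at the top, loose on the pan of the scale; 95 mm across the rim, 82 mm inside at the rim, 58 mm high, floor 4 mm thick; origin under its centre (about 48 mm above the table; the pan sinks a few mm under load)
- pot_rim (a point): centre of the pot's mouth, 58 mm above the pot's origin
- tray: loose sheet-aluminium tray, 160 g, floor 2.5 mm thick; origin under it, +x towards its pouring lip, z up. Load bay x = -62 to +62 mm, 84 mm wide, narrowing from x = +21 mm to 60 mm at the lip; side walls 18 mm high, rear wall 20 mm; the lip end has no wall. An upright wooden grip stands behind the rear wall
- tray_lip (a point): middle of the pouring lip, top of the floor: tray x = +62 mm, z = 2.5 mm
- tray_grip (a point): centre of the tray's upright wooden grip block: tray x = -92.5 mm, z = 38 mm; block 12 mm thick along the tray's x, 48 mm wide along y, from 24 to 52 mm above the tray's underside; 24 mm clear to the rear wall
- ingot_0: bar ingot of pewter, 26 x 16 mm at its foot, 9 mm high, 20 g, loose in the tray; origin in the centre of its underside. Three ingots and two slugs together weigh 100 g
- ingot_1: bar ingot of pewter, 26 x 16 mm at its foot, 9 mm high, 20 g, loose in the tray; origin in the centre of its underside. Three ingots and two slugs together weigh 100 g
- ingot_2: bar ingot of pewter, 26 x 16 mm at its foot, 9 mm high, 20 g, loose in the tray; origin in the centre of its underside. Three ingots and two slugs together weigh 100 g
- slug_0: round slug of pewter, 21 mm diameter, 8.5 mm high, 20 g, loose in the tray; origin in the centre of its underside. Three ingots and two slugs together weigh 100 g
- slug_1: round slug of pewter, 21 mm diameter, 8.5 mm high, 20 g, loose in the tray; origin in the centre of its underside. Three ingots and two slugs together weigh 100 g
- tape: bystander: roll of masking tape lying flat, 58 mm diameter, 19 mm high; origin under its centre
- tin: bystander: round putty tin, 54 mm diameter, 26 mm high; origin under its centre
- tan_bottle: bystander: tan paint bottle standing, 25 mm diameter, 87 mm high, close to the dial's end of the scale; origin under its centre
- cap: bystander: white bottle cap standing, 20 mm diameter, 34 mm high, a little way in front of the tray's lip; origin under its centre
- sand_stick: bystander: sanding stick lying flat, 150 x 20 x 5 mm, long side along its x; origin under its centre
Things that resemble listed ones, but are neither listed nor needed, are in the scene too. What is shaped like the tray but black or yellow is not meant.

How it is judged:
On the way, in this order (a step that is already met when the one before it is completed fails the run):
1. with the pieces still in the tray and nothing touching scale or pot, the pointer stands on the zero mark (within 3 mm at 22 mm radius, about 8 degrees) (distance between zero_mark and pointer_tip below 0.003 m and contact force between the fingers and scale below 0.2 N and contact force between the fingers and pot below 0.2 N and distance between each of ingot_0, ingot_1, ingot_2, slug_0, slug_1 and tray below 0.08 m), for 0.3 s.
2. the tray is tipped by more than 15 degrees with its lip over the pot's mouth (angle between tray's own z axis and vertical above 0.26 rad and horizontal distance between tray_lip and pot_rim below 0.05 m and z of tray_lip in the frame of pot above 0.03 m), for 0.1 s.
At the end, for the whole second after the job is handed in: all five pieces lie at rest inside the pot, the pot stands upright on the pan, the pointer is within 4 mm of the 100 g mark (at 22 mm radius, about 10 degrees), and the tray lies flat on the table, at rest and released (horizontal distance between each of ingot_0, ingot_1, ingot_2, slug_0, slug_1 and pot below 0.042 m and z of ingot_0 in the frame of pot between 0 and 0.058 m and linear speed of each of ingot_0, ingot_1, ingot_2, slug_0, slug_1 below 0.03 m/s and z of ingot_1 in the frame of pot between 0 and 0.058 m and z of ingot_2 in the frame of pot between 0 and 0.058 m and z of slug_0 in the frame of pot between 0 and 0.058 m and z of slug_1 in the frame of pot between 0 and 0.058 m and distance between mark_100 and pointer_tip below 0.004 m and angle between pot's own z axis and vertical below 0.06 rad and angle between tray's own z axis and vertical below 0.05 rad and height (world z) of tray below 0.005 m and linear speed of tray below 0.02 m/s); the robot touches nothing.
It fails at once if a finger pushes or grips one of the pewter pieces (contact force between the fingers and ingot_0 above 0.5 N or contact force between the fingers and ingot_1 above 0.5 N or contact force between the fingers and ingot_2 above 0.5 N or contact force between the fingers and slug_0 above 0.5 N or contact force between the fingers and slug_1 above 0.5 N).
It fails at once if the pot is shifted by more than 20 mm on the scale or lifted off (distance of pot from where it was at the start of the episode above 0.02 m).
It fails at once if a bystander (tape, tin, paint bottle, cap, sanding stick) is displaced by more than 25 mm (distance of any of tape, tin, tan_bottle, cap, sand_stick from where it was at the start of the episode above 0.025 m).
It also fails if it takes over 72 s, if anything falls off the work surface, if the arm or the gripper's body presses on something with over 40 N, if the wrist force passes 120 N, or if a joint passes its speed limit or range.

## Working session

There is one attempt and no reset: what is moved stays moved. The work goes in short steps, Python scripts to look and compute and a shell command to move; the robot and the scene stay as the last step left them, time stands still between calls to the robot, and variables do not carry over. Pictures are saved under pics/ and viewed, and the job is handed in when it is done.

```bash
ls; mkdir -p pics
cat > h.py <<'E'
import numpy as np, cv2
from station import manip, imaging, workorder
def snap(n,fn=None):
    s=imaging.snapshot(n)
    s['f']=200/np.tan(np.radians(s['vfov'])/2)
    if fn: cv2.imwrite('pics/'+fn+'.png',cv2.cvtColor(s['image'],cv2.COLOR_RGB2BGR)); np.savez('pics/'+fn+'.npz',**s)
    return s
def load(fn): 
    d=np.load('pics/'+fn+'.npz'); return {k:d[k] for k in d}
def ray(s,u,v,z):
    d=np.array([(u-s['cx'])/s['f'],(v-s['cy'])/s['f'],1.0]); R=s['R'];c=-R.T@s['t']; w=R.T@d
    return c+w*(z-c[2])/w[2]
def proj(s,X):
    c=s['R']@np.array(X)+s['t']; return c[:2]/c[2]*s['f']+np.array([s['cx'],s['cy']])
E
python3 - <<'E'
from h import *
print(manip.sense())
for n in('scene','top','wrist'):
    s=snap(n,n+'0'); print(n,s['vfov'],s['cx'],s['cy'],-s['R'].T@s['t'],s['R'].round(3).tolist())
E
```

```text
pics
{'t': 0.0, 'q': array([-1.43648227e+00,  5.28457284e-01,  1.43392935e+00, -3.34198537e-05,
        1.18139162e+00, -1.78499643e-01]), 'qd': array([ 5.16516083e-05, -1.11469278e-03, -1.07875207e-04,  5.71355188e-04,
        5.35304679e-04,  7.39220652e-04]), 'tau': array([-5.70056727e-04, -4.42346370e+01, -1.78026402e+01, -3.55547263e-04,
        8.39691114e-03,  2.97043776e-06]), 'tcp_pos': array([ 0.19226186, -0.5939697 ,  0.24933043]), 'tool_rot': array([ 9.87791782e-01,  1.55776122e-01,  8.69288103e-06, -1.09287797e-03]), 'force': array([-0.59419924, -0.40200274, -0.35997981]), 'ft_torque': array([-0.00543645,  0.03364001, -0.01379512]), 'finger_gap': 1.0013752764925348}
scene 46.14080239685348 320.31868643663665 195.97171564847355 [ 1.27614231 -0.79633016  1.34869411] [[0.792, 0.611, 0.008], [0.436, -0.557, -0.706], [-0.427, 0.563, -0.708]]
top 46.9138599286545 319.4585077382208 200.49440451295825 [0.42334601 0.17922543 1.74126514] [[-0.014, -1.0, -0.001], [-0.998, 0.014, -0.062], [0.062, 0.0, -0.998]]
wrist 61.87925416824839 314.8214167438264 193.22404198097564 [ 0.26064681 -0.57082443  0.37281427] [[0.308, -0.951, -0.003], [-0.913, -0.297, 0.279], [-0.266, -0.083, -0.96]]
```

View pics/top0.png

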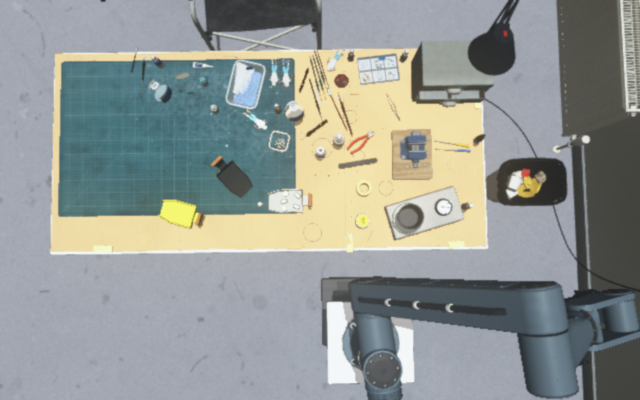

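View pics/scene0.png

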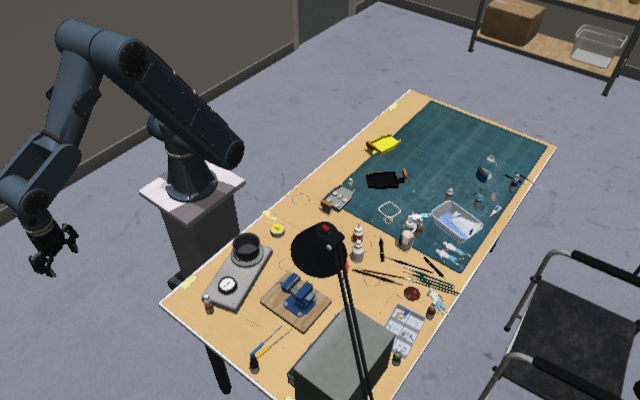

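Run:
```python
from h import *
im=cv2.imread('pics/top0.png')
a=cv2.resize(im[180:245,245:345],None,fx=8,fy=8,interpolation=cv2.INTER_CUBIC)
b=cv2.resize(im[175:245,375:475],None,fx=8,fy=8,interpolation=cv2.INTER_CUBIC)
cv2.imwrite('pics/ca.png',a);cv2.imwrite('pics/cb.png',b)
s=load('top0')
for n,u,v,z in[('dial',444,207,.054),('pot',408,217,.1),('lip',268,202,.003),('grip',307,201,.05),('tin',362,221,.026),('tape',364,187,.02),('cap',260,204,.034),('bottle',466,206,.087)]: print(n,ray(s,u,v,z).round(3))
```

```text
dial [ 0.497 -0.277  0.054]
pot [ 0.462 -0.135  0.1  ]
lip [0.528 0.374 0.003]
grip [0.527 0.225 0.05 ]
tin [0.451 0.022 0.026]
tape [0.578 0.012 0.02 ]
cap [0.519 0.4   0.034]
bottle [ 0.498 -0.347  0.087]
```

View pics/ca.png

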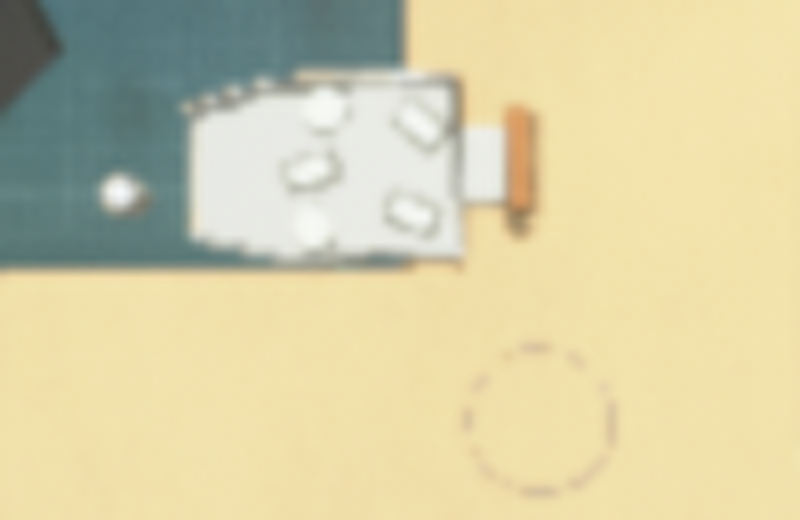

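View pics/cb.png

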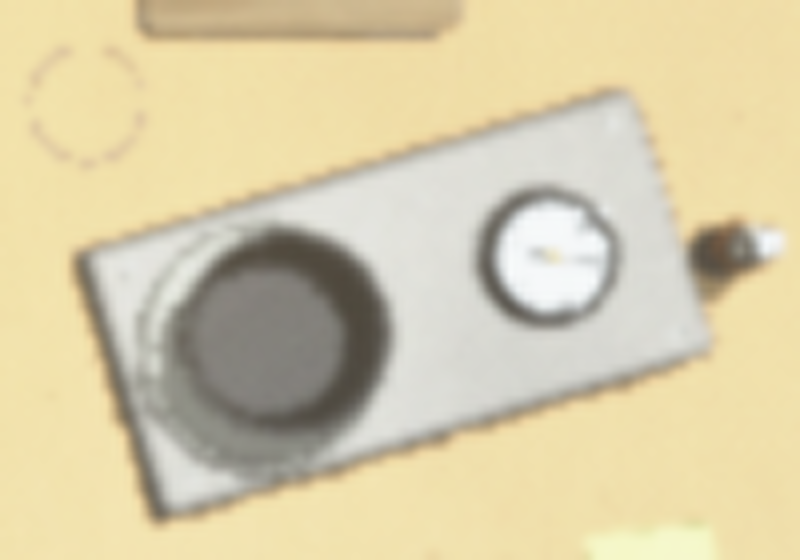

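```bash
cat >> h.py <<'E'
from scipy.spatial.transform import Rotation as Ro
def to(target,yaw=None):
    "world target of TCP -> dp in cm in tool axes, from measured pose; yaw = desired world angle (deg) of tool x"
    s=manip.sense(); R=Ro.from_quat(s['tool_rot']).as_matrix()
    d=R.T@(np.array(target)-s['tcp_pos'])*100
    x=R[:,0]; a=np.degrees(np.arctan2(x[1],x[0]))
    print('t',round(s['t'],2),'tcp',s['tcp_pos'].round(4),'toolx yaw',a.round(2),'tilt',np.degrees(np.arccos(-R[2,2])).round(2),'q6',s['q'][5].round(3),'gap mm',round(s['finger_gap']*85.4,2),'F',s['force'].round(2))
    print('dp',d.round(2), 'roll', None if yaw is None else np.radians(-((yaw-a+180)%360-180)).round(3))
E
python3 -m creep '{"claw":[8.5,8.5,8.5,8.5,8.5,8.5,8.5,8.5,8.5,8.5,8.5,8.5],"dp":[[2,-1.2,0],[6,-3.7,0],[10,-6.2,0],[14,-8.7,0],[18,-11.2,0],[22,-13.6,0],[26,-16.1,0],[30,-18.6,0],[33,-20.4,0],[33.9,-21,0],[33.9,-21,0],[33.9,-21,0]],"roll":[0,0,0,0,0,0,0,0,0,0,0,0]}'
python3 - <<'E'
from h import *
s=snap('wrist','w1'); to([.45,-.29,.25]); print(proj(s,[.497,-.277,.05]))
E
```

```text
t: 1.35
tcp_pos: [0.4498, -0.2913, 0.2502]
tool_rot: [0.988, 0.156, -0.0, 0.0]
force: [-0.1, 0.5, -1.1]
finger_gap: 0.993
t 1.4 tcp [ 0.4496 -0.2917  0.2502] toolx yaw 17.85 tilt 0.04 q6 0.476 gap mm 85.19 F [0.06 0.27 0.26]
dp [ 0.09 -0.15  0.02] roll None
[317.3726989  121.12527354]
```

View pics/w1.png

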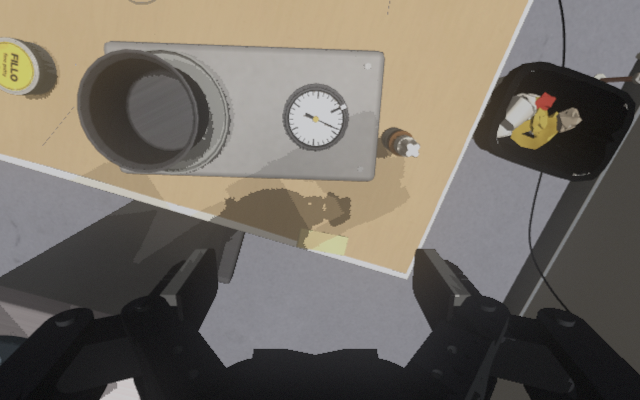

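Run:
```python
from h import *
s=load('w1'); im=cv2.imread('pics/w1.png')
c=im[80:156,276:356]; cv2.imwrite('pics/w1d.png',cv2.resize(c,None,fx=7,fy=7,interpolation=cv2.INTER_CUBIC))
g=cv2.cvtColor(im,cv2.COLOR_BGR2GRAY)
m=((g>170)&(im.max(2).astype(int)-im.min(2)<40)).astype(np.uint8)
m[:80]=0;m[160:]=0;m[:,:270]=0;m[:,360:]=0
m=cv2.morphologyEx(m,cv2.MORPH_CLOSE,np.ones((5,5)))
cs,_=cv2.findContours(m,0,2); k=max(cs,key=cv2.contourArea); e=cv2.fitEllipse(cv2.convexHull(k)); print(e, cv2.contourArea(k)); print(ray(s,*e[0],.05))
# scale case edges, via depth ; pot rim
print(ray(s,402,143,.06), ray(s,415,150,.087))
```

```text
((314.343994140625, 96.47410583496094), (94.90547943115234, 95.38299560546875), 163.7010955810547) 3444.5
[ 0.51751758 -0.26734254  0.05      ]
[ 0.50298912 -0.35842433  0.06      ] [ 0.50216081 -0.3635448   0.087     ]
```

View pics/w1d.png

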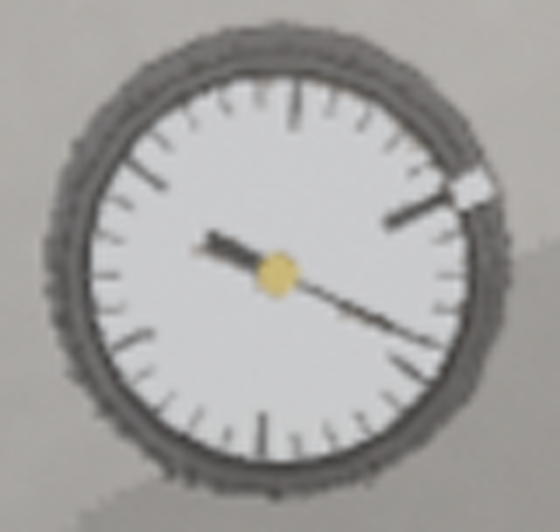

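Run:
```python
from h import *
s=load('w1')
P=lambda x,y,z=.05: ray(s,276+x/7-.43,80+y/7-.43,z)
c,zm,pt,tl=P(278,273),P(440,197),P(437,345),P(212,242)
a=lambda p:np.degrees(np.arctan2(*(p-c)[1::-1]))
print(c,a(zm),a(pt),a(tl)+180, np.linalg.norm(zm-c),np.linalg.norm(pt-c))
# bezel outline (outer) at z .054
for p in[(45,273),(512,273),(280,25),(280,495)]: print(P(*p,.054).round(4))
# pot rim top z ~.106
im=cv2.imread('pics/w1.png');z=s['z_map']
v,u=np.mgrid[0:400,0:640]
pc=np.stack([(u-s['cx'])/s['f']*z,(v-s['cy'])/s['f']*z,z],-1)@s['R'] - s['R'].T@s['t'] 
W=pc
m=(W[...,2]>.09)&(W[...,2]<.125)&(u<240)&(v<190)&(z>0)
print(m.sum(), W[m][:,2].min(),np.percentile(W[m][:,2],[5,50,95]))
q=W[m][:,:2].astype(np.float32); print('pot rim',cv2.minEnclosingCircle(q))
m2=(W[...,2]>.04)&(W[...,2]<.07)&(np.hypot(W[...,0]-c[0],W[...,1]-c[1])<.04); q=W[m2][:,:2].astype(np.float32);print('bezel',cv2.minEnclosingCircle(q),np.percentile(W[m2][:,2],[5,50,95]))
m3=(W[...,2]>.02)&(W[...,2]<.12)&(u>380)&(u<425)&(v>120)&(v<165);print('bottle',np.percentile(W[m3],[5,50,95],axis=0))
```

```text
[ 0.49864715 -0.27438018  0.05      ] -47.412724374761936 -95.94021812933569 263.27475311693155 0.02392353035748414 0.023755652321480063
[ 0.4893 -0.2446  0.054 ]
[ 0.5085 -0.3041  0.054 ]
[ 0.529  -0.2648  0.054 ]
[ 0.4706 -0.2838  0.054 ]
4432 0.09000013198313866 [0.09172465 0.10319096 0.10669438]
pot rim ((0.4625524878501892, -0.13943693041801453), 0.04765452444553375)
bezel ((0.4982525110244751, -0.2745893895626068), 0.030402138829231262) [0.04564177 0.04711487 0.05398815]
bottle [[ 0.49249766 -0.36506823  0.02741111]
 [ 0.50260016 -0.35599792  0.06512491]
 [ 0.51187243 -0.35023932  0.08718443]]
```

Run:
```python
from h import *
to([.4984,-.2745,.052])
```

```text
t 1.4 tcp [ 0.4496 -0.2917  0.2502] toolx yaw 17.85 tilt 0.04 q6 0.476 gap mm 85.19 F [0.06 0.27 0.26]
dp [ 5.19 -0.14 19.82] roll None
```

```bash
python3 -m creep '{"claw":[8.5,8.5,8.5,8.5,8.5,8.5,8.5,8.5,8.5,8.5,8.5],"dp":[[2,-0.1,0],[4,-0.1,1],[5.2,-0.1,4],[5.2,-0.1,7],[5.2,-0.1,10],[5.2,-0.1,13],[5.2,-0.1,15],[5.2,-0.1,16],[5.2,-0.1,17],[5.2,-0.1,17],[5.2,-0.1,17]],"roll":[0,0,0,0,0,0,0,0,0,0,0]}' 20
python3 - <<'E'
from h import *
to([.4984,-.2745,.052])
s=snap('wrist','w2')
E
```

```text
t: 2.5
tcp_pos: [0.4997, -0.2743, 0.0809]
tool_rot: [0.988, 0.155, 0.0, 0.0]
force: [-0.1, -0.3, 0.3]
finger_gap: 0.993
t 2.5 tcp [ 0.4997 -0.2743  0.0809] toolx yaw 17.89 tilt 0.07 q6 0.561 gap mm 84.81 F [-0.1  -0.29  0.3 ]
dp [-0.13 -0.02  2.89] roll None
```

View pics/w2.png

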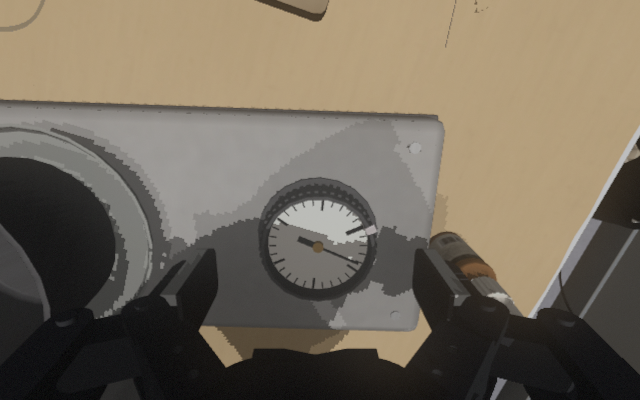

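```bash
python3 -m creep '{"claw":[8.5,8.5,8.5,8.5,5.6,5.6,5.6,5.6,5.6,5.6,5.6,5.6],"dp":[[-0.1,0,1],[-0.1,0,2],[-0.1,0,2.6],[-0.1,0,2.8],[-0.1,0,2.8],[-0.1,0,2.8],[-0.1,0,2.8],[-0.1,0,2.8],[-0.1,0,2.8],[-0.1,0,2.8],[-0.1,0,2.8],[-0.1,0,2.8]],"roll":[0.1,0.2,0.3,0.3,0.3,0.3,0.3,0.3,0.3,0.3,0.3,0.3]}' 30
python3 - <<'E'
from h import *
to([.4984,-.2745,.052])
E
```

```text
t: 3.75
tcp_pos: [0.4997, -0.2763, 0.054]
tool_rot: [1.0, 0.007, 0.002, 0.002]
force: [-1.0, -5.5, 6.4]
finger_gap: 0.685
t 3.75 tcp [ 0.4997 -0.2763  0.054 ] toolx yaw 0.83 tilt 0.35 q6 0.858 gap mm 58.49 F [-0.97 -5.52  6.43]
dp [-0.13 -0.18  0.2 ] roll None
```

```bash
python3 -m creep '{"claw":[5.6,5.6,5.6,5.6,5.6,5.6,5.6,5.6,5.6,5.6,5.6],"dp":[[0,0,0],[0,0,0],[0,0,0],[0,0,0],[0,0,0],[0,0,0],[0,0,0],[0,0,0],[0,0,0],[0,0,0],[0,0,0]],"roll":[0.1,0.2,0.3,0.4,0.5,0.6,0.7,0.78,0.83,0.85,0.85]}'
python3 - <<'E'
from h import *
to([.4984,-.2745,.052])
s=snap('wrist','w3')
im=cv2.imread('pics/w3.png'); cv2.imwrite('pics/w3d.png',cv2.resize(im[150:350,200:440],None,fx=3,fy=3,interpolation=cv2.INTER_CUBIC))
E
```

```text
t: 4.85
tcp_pos: [0.4991, -0.2776, 0.054]
tool_rot: [0.914, -0.406, 0.002, 0.003]
force: [-4.3, -9.0, 6.0]
finger_gap: 0.691
t 4.85 tcp [ 0.4991 -0.2776  0.054 ] toolx yaw -47.85 tilt 0.41 q6 1.709 gap mm 59.02 F [-4.35 -8.95  5.96]
dp [-0.28 -0.16  0.2 ] roll None
```

View pics/w3d.png

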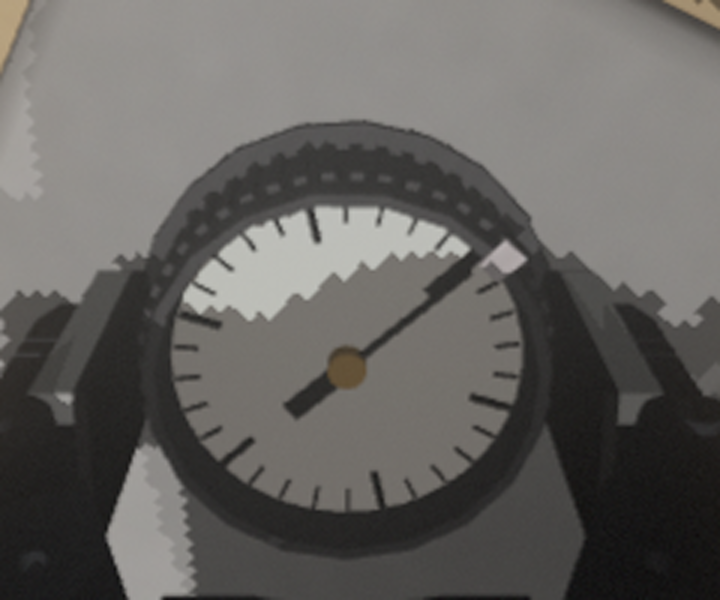

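Pointer now lies along the broad zero mark beside the lug (crop ~(450,270)). I'll release it, rise and re-check.

```bash
python3 -m creep '{"claw":[8.5,8.5,8.5,8.5,8.5,8.5,8.5,8.5,8.5,8.5,8.5,8.5],"dp":[[0,0,0],[0,0,0],[0,0,0],[0,0,-1],[0,0,-3],[0,0,-6],[0,0,-10],[-3,0,-14],[-5,0,-18],[-5,0,-20],[-5,0,-20],[-5,0,-20]],"roll":[0,0,0,0,0,0,0,0,0,0,0,0]}'
python3 - <<'E'
from h import *
to([.4984,-.2745,.052])
s=snap('wrist','w4'); u,v=proj(s,[.4984,-.2745,.05]); print(u,v)
im=cv2.imread('pics/w4.png'); u,v=int(u),int(v); cv2.imwrite('pics/w4d.png',cv2.resize(im[v-45:v+45,u-45:u+45],None,fx=6,fy=6,interpolation=cv2.INTER_CUBIC))
E
```

```text
t: 6.1
tcp_pos: [0.4651, -0.2364, 0.2528]
tool_rot: [0.914, -0.406, 0.001, 0.0]
force: [-0.2, 0.1, -0.5]
finger_gap: 0.994
t 6.1 tcp [ 0.4651 -0.2364  0.2528] toolx yaw -47.94 tilt 0.07 q6 1.723 gap mm 84.92 F [-0.19  0.07 -0.5 ]
dp [ 5.04  0.08 20.09] roll None
317.5823777089877 117.57962523425837
```

View pics/w4d.png

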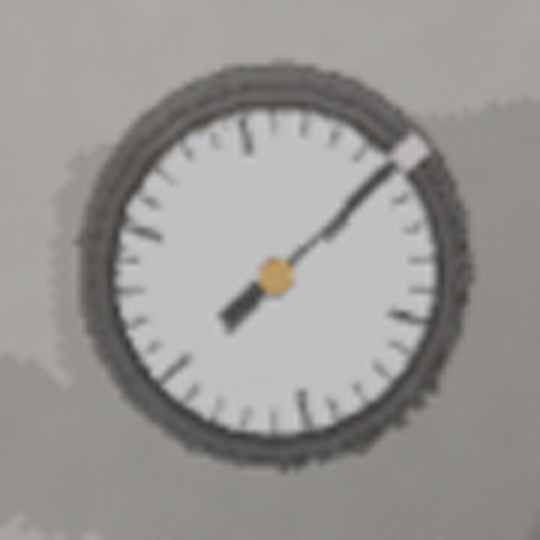

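View pics/w4.png

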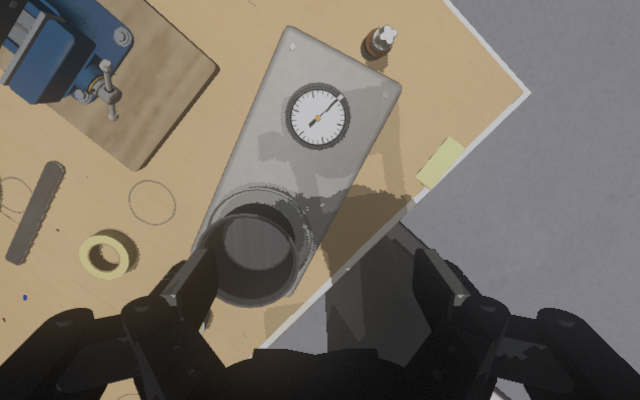

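Run:
```python
from h import *
to([.527,.2,.27],90)
```

```text
t 6.15 tcp [ 0.4647 -0.2363  0.2518] toolx yaw -47.95 tilt 0.07 q6 1.723 gap mm 84.93 F [ 0.25 -0.12 -0.06]
dp [-28.23 -33.85  -1.79] roll -2.408
```

```bash
python3 -m creep '{"claw":[8.5,8.5,8.5,8.5,8.5,8.5,8.5,8.5,8.5,8.5,8.5,8.5],"dp":[[-1,-1.2,-1],[-3,-3.6,-2],[-6,-7.2,-2],[-9,-10.8,-2],[-12,-14.4,-2],[-15,-18,-2],[-18,-21.6,-2],[-21,-25.2,-2],[-24,-28.8,-2],[-27,-32.4,-2],[-28.2,-33.8,-2],[-28.2,-33.8,-2]],"roll":[-0.1,-0.25,-0.4,-0.55,-0.7,-0.85,-1,-1.15,-1.3,-1.45,-1.6,-1.75]}'
python3 -m creep '{"claw":[8.5,8.5,8.5,8.5,8.5,8.5,8.5],"dp":[[0,0,0],[0,0,0],[0,0,0],[0,0,0],[0,0,0],[0,0,0],[0,0,0]],"roll":[-0.15,-0.3,-0.45,-0.6,-0.66,-0.66,-0.66]}'
python3 - <<'E'
from h import *
to([.527,.2,.27],90)
s=snap('wrist','w5'); print(proj(s,[.527,.225,.05]))
E
```

```text
t: 7.35
tcp_pos: [0.5267, 0.202, 0.2699]
tool_rot: [0.895, 0.445, -0.002, -0.001]
force: [0.1, -0.1, -0.7]
finger_gap: 0.994
t: 8.05
tcp_pos: [0.5268, 0.1989, 0.2708]
tool_rot: [0.707, 0.707, -0.001, -0.001]
force: [0.4, 0.4, 0.3]
finger_gap: 0.995
t 8.05 tcp [0.5268 0.1989 0.2708] toolx yaw 90.03 tilt 0.17 q6 0.162 gap mm 84.98 F [0.37 0.37 0.33]
dp [0.11 0.02 0.08] roll 0.0
[314.85362809 143.30776725]
```

View pics/w5.png

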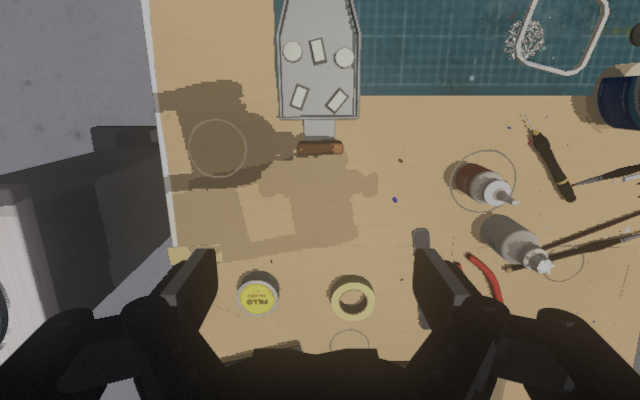

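Run:
```python
from h import *
s=load('w5');im=s['image'];z=s['z_map']
v,u=np.mgrid[0:400,0:640]
W=np.stack([(u-s['cx'])/s['f']*z,(v-s['cy'])/s['f']*z,z],-1)@s['R'] - s['R'].T@s['t']
roi=(u>285)&(u<355)&(v>135)&(v<162)&(z>0)
m=roi&(W[...,2]>.046)&(W[...,2]<.06)
q=W[m]; print(m.sum(),q.mean(0)); r=cv2.minAreaRect(q[:,:2].astype(np.float32)); print('grip',r)
roi=(u>265)&(u<370)&(v<135)&(z>0)
m=roi&(W[...,2]>.014)&(W[...,2]<.026); q=W[m][:,:2]
# pieces + walls
print('walls', q.min(0),q.max(0))
B=cv2.cvtColor(im,cv2.COLOR_RGB2BGR); cv2.imwrite('pics/w5d.png',cv2.resize(B[0:170,250:390],None,fx=4,fy=3.5))
# side walls direction: left and right edges in mid rows
L=[];R_=[]
for row in range(60,115,5):
    w=np.where(m[row])[0]
    if len(w): L.append(W[row,w[0]]);R_.append(W[row,w[-1]])
L=np.array(L);R_=np.array(R_); print(L.round(4)[::3],R_.round(4)[::3])
for A in(L,R_): p=np.polyfit(A[:,1],A[:,0],1); print('slope deg',np.degrees(np.arctan(p[0])))
```

```text
543 [0.53179133 0.22007492 0.05289884]
grip ((0.5317888259887695, 0.2198612093925476), (0.046366941183805466, 0.01181074883788824), 0.2604915201663971)
walls [0.48628877 0.24755918] [0.57436572 0.36421629]
[[0.4873 0.3078 0.0207]
 [0.4878 0.2931 0.0193]
 [0.4874 0.2779 0.0204]
 [0.4881 0.2624 0.021 ]] [[0.573  0.3079 0.0203]
 [0.5735 0.2931 0.0206]
 [0.5743 0.278  0.0191]
 [0.5736 0.2624 0.0205]]
slope deg -1.6780834257019428
slope deg -0.7612207490618588
```

View pics/w5d.png

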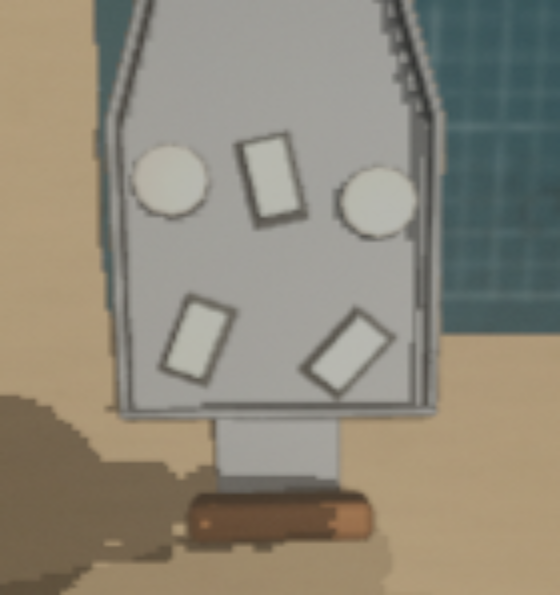

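Run:
```python
from h import *
to([.5318,.2199,.046],90.4)
```

```text
t 8.1 tcp [0.527  0.1989 0.2711] toolx yaw 90.04 tilt 0.14 q6 0.162 gap mm 85.27 F [ 0.34 -0.5  -0.62]
dp [ 2.11  0.54 22.51] roll -0.006
```

```bash
python3 -m creep '{"claw":[8.5,8.5,8.5,8.5,8.5,8.5,8.5,8.5,8.5,8.5,8.5],"dp":[[1,0.3,2],[2.1,0.5,5],[2.1,0.5,9],[2.1,0.5,13],[2.1,0.5,16],[2.1,0.5,18.5],[2.1,0.5,20.5],[2.1,0.5,21.8],[2.1,0.5,22.5],[2.1,0.5,22.5],[2.1,0.5,22.5]],"roll":[0,0,0,0,0,0,0,0,0,0,0]}'
python3 - <<'E'
from h import *
to([.5318,.2199,.046],90.4)
snap('wrist','w6')
E
```

```text
t: 9.2
tcp_pos: [0.5328, 0.2202, 0.048]
tool_rot: [0.706, 0.708, 0.001, 0.0]
force: [0.3, 0.1, 0.7]
finger_gap: 0.995
t 9.2 tcp [0.5328 0.2202 0.048 ] toolx yaw 90.11 tilt 0.08 q6 0.196 gap mm 84.95 F [0.32 0.1  0.73]
dp [-0.03 -0.1   0.2 ] roll -0.005
```

View pics/w6.png

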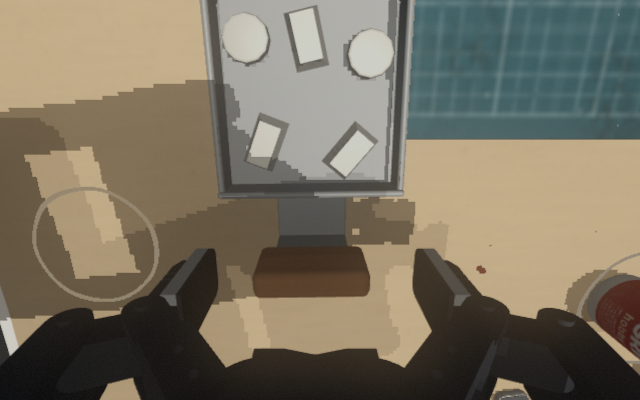

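```bash
python3 -m creep '{"claw":[4.2,4.2,4.2,4.2,4.2,4.2,4.2,4.2,4.2],"dp":[[0,-0.1,0.1],[0,-0.1,0.1],[0,-0.1,0.1],[0,-0.1,0.1],[0,-0.1,0.1],[0,-0.1,0.1],[0,-0.1,0.1],[0,-0.1,0.1],[0,-0.1,0.1]],"roll":[0,0,0,0,0,0,0,0,0]}' 100
python3 - <<'E'
from h import *
to([.5318,.2199,.046],90.4)
E
python3 -m creep '{"claw":[4.2,4.2,4.2,4.2,4.2,4.2],"dp":[[0,0,-0.3],[0,0,-0.8],[0,0,-1.4],[0,0,-2],[0,0,-2],[0,0,-2]],"roll":[0,0,0,0,0,0]}'
python3 - <<'E'
from h import *
to([.5318,.2199,.046],90.4)
snap('wrist','w7');snap('scene','s7')
im=cv2.imread('pics/s7.png'); cv2.imwrite('pics/s7d.png',cv2.resize(im[150:240,290:420],None,fx=6,fy=6,interpolation=cv2.INTER_CUBIC))
E
```

```text
t: 10.15
tcp_pos: [0.5314, 0.22, 0.047]
tool_rot: [0.706, 0.708, 0.0, 0.0]
force: [-0.5, -1.0, 4.6]
finger_gap: 0.536
t 10.15 tcp [0.5314 0.22   0.047 ] toolx yaw 90.11 tilt 0.03 q6 0.196 gap mm 45.78 F [-0.54 -0.99  4.56]
dp [-0.01  0.04  0.1 ] roll -0.005
t: 10.75
tcp_pos: [0.5313, 0.2201, 0.0666]
tool_rot: [0.706, 0.708, 0.0, 0.0]
force: [0.7, -0.8, -2.3]
finger_gap: 0.533
t 10.75 tcp [0.5313 0.2201 0.0666] toolx yaw 90.12 tilt 0.02 q6 0.196 gap mm 45.49 F [ 0.71 -0.78 -2.28]
dp [-0.02  0.05  2.06] roll -0.005
```

View pics/w7.png

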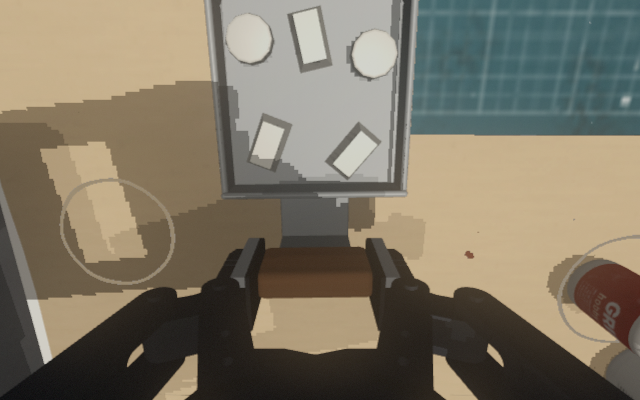

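View pics/s7d.png

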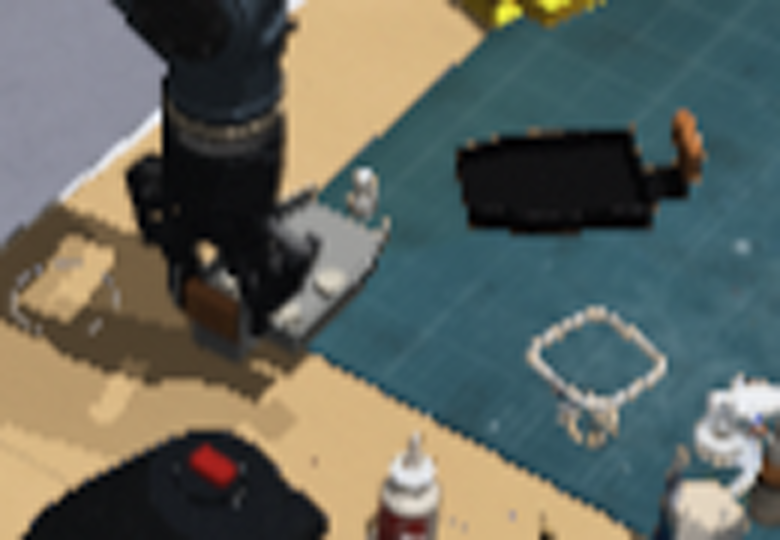

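```bash
cat >> h.py <<'E'
def pitch(s):
    "tray floor tilt about tool y (deg, lip down +) from wrist depth"
    z=s['z_map'];v,u=np.mgrid[0:400,0:640]
    W=np.stack([(u-s['cx'])/s['f']*z,(v-s['cy'])/s['f']*z,z],-1)@s['R'] - s['R'].T@s['t']
    st=manip.sense();R=Ro.from_quat(st['tool_rot']).as_matrix(); T=(W-st['tcp_pos'])@R
    m=(z>0)&(abs(T[...,1])<.036)&(T[...,0]>.035)&(T[...,0]<.14)&(v<185)&(T[...,2]>0)
    P=T[m]; 
    best=None; rng=np.random.default_rng(0)
    for _ in range(300):
        a=P[rng.integers(len(P),size=3)]; n=np.cross(a[1]-a[0],a[2]-a[0]); L=np.linalg.norm(n)
        if L<1e-5: continue
        n/=L; d=abs((P-a[0])@n)<.0015
        if best is None or d.sum()>best.sum(): best=d
    Q=P[best]; n=np.linalg.svd(Q-Q.mean(0),full_matrices=False)[2][2]; n*=np.sign(n[2])
    print('pitch',np.degrees(np.arctan2(-n[0],n[2])).round(2) ,'rollside',np.degrees(np.arctan2(n[1],n[2])).round(2),best.sum(),len(P),Q.mean(0).round(4))
E
python3 - <<'E'
from h import *
pitch(load('w7'))
E
python3 -m creep '{"claw":[4.2,4.2,4.2,4.2],"dp":[[0,0,0],[0,0,0],[0,0,0],[0,0,0]],"roll":[0,0,0,0]}' 20
python3 - <<'E'
from h import *
pitch(snap('wrist','w8')); to([.5318,.2199,.046],90.4)
E
```

```text
pitch 0.37 rollside 0.08 17001 26325 [0.0763 0.0008 0.0437]
t: 11.25
tcp_pos: [0.5312, 0.22, 0.0662]
tool_rot: [0.706, 0.708, -0.0, -0.0]
force: [0.1, 1.2, -2.4]
finger_gap: 0.535
pitch 0.35 rollside -0.02 17334 26293 [0.0765 0.0005 0.044 ]
t 11.3 tcp [0.5312 0.22   0.0662] toolx yaw 90.11 tilt 0.01 q6 0.196 gap mm 45.8 F [-0.64 -0.18 -2.41]
dp [-0.01  0.06  2.02] roll -0.005
```

```bash
python3 -m creep '{"claw":[4.2,4.2,4.5,4.5,4.5],"dp":[[0,0,0.5],[0,0,0.9],[0,0,0.9],[0,0,0.9],[0,0,0.9]],"roll":[0,0,0,0,0]}' 20
python3 - <<'E'
from h import *
pitch(snap('wrist'))
E
python3 -m creep '{"claw":[4.6,4.6],"dp":[[0,0,0],[0,0,0]],"roll":[0,0]}' 20
python3 - <<'E'
from h import *
pitch(snap('wrist'))
E
python3 -m creep '{"claw":[4.7,4.7],"dp":[[0,0,0],[0,0,0]],"roll":[0,0]}' 20
python3 - <<'E'
from h import *
pitch(snap('wrist'))
E
```

```text
t: 11.8
tcp_pos: [0.5313, 0.2201, 0.0573]
tool_rot: [0.706, 0.708, 0.0, -0.0]
force: [-0.4, -0.6, -1.8]
finger_gap: 0.534
pitch 0.39 rollside 0.01 17434 26308 [0.0765 0.0005 0.0441]
t: 12.05
tcp_pos: [0.5313, 0.2201, 0.0574]
tool_rot: [0.706, 0.708, 0.0, 0.0]
force: [0.3, -0.3, -1.9]
finger_gap: 0.539
pitch 0.35 rollside -0.07 17404 26331 [0.0765 0.0005 0.0438]
t: 12.3
tcp_pos: [0.5312, 0.22, 0.0574]
tool_rot: [0.706, 0.708, 0.0, 0.0]
force: [0.0, 0.5, -2.4]
finger_gap: 0.555
pitch 0.29 rollside -0.03 17461 26395 [0.0765 0.0005 0.0436]
```

```bash
python3 -m creep '{"claw":[4.75,4.75],"dp":[[0,0,0],[0,0,0]],"roll":[0,0]}' 20
python3 - <<'E'
from h import *
pitch(snap('wrist'))
E
python3 -m creep '{"claw":[4.8,4.8],"dp":[[0,0,0],[0,0,0]],"roll":[0,0]}' 20
python3 - <<'E'
from h import *
pitch(snap('wrist'));to([.5318,.2199,.046],90.4)
E
```

```text
t: 12.55
tcp_pos: [0.5312, 0.22, 0.0573]
tool_rot: [0.706, 0.708, 0.0, -0.0]
force: [-0.4, 0.3, -2.9]
finger_gap: 0.552
pitch 0.35 rollside -0.09 17354 26402 [0.0764 0.0005 0.0436]
t: 12.8
tcp_pos: [0.5313, 0.2202, 0.0576]
tool_rot: [0.706, 0.708, 0.0, -0.0]
force: [-1.0, 0.5, -0.5]
finger_gap: 0.561
pitch -1.26 rollside 0.01 16540 24474 [0.0788 0.0005 0.053 ]
t 12.85 tcp [0.5314 0.2202 0.0576] toolx yaw 90.1 tilt 0.03 q6 0.196 gap mm 47.88 F [-0.66  0.79 -0.33]
dp [-0.03  0.04  1.16] roll -0.005
```

```bash
python3 -m creep '{"claw":[4.9,4.9,4.2,4.2,4.2,4.2],"dp":[[0,0,0.2],[0,0,0.4],[0,0,0.4],[0,0,0.4],[0,0,0.4],[0,0,0.4]],"roll":[0,0,0,0,0,0]}' 60
python3 -m creep '{"claw":[4.2,4.2,4.2,4.2],"dp":[[0,0,-0.5],[0,0,-1],[0,0,-1.5],[0,0,-1.5]],"roll":[0,0,0,0]}' 60
python3 - <<'E'
from h import *
pitch(snap('wrist'));to([.5318,.2199,.046],90.4)
E
python3 -m creep '{"claw":[4.2,4.2],"dp":[[0,0,0],[0,0,0]],"roll":[0,0]}' 20
python3 - <<'E'
from h import *
pitch(snap('wrist'))
E
python3 -m creep '{"claw":[4.76,4.76],"dp":[[0,0,0],[0,0,0]],"roll":[0,0]}' 20
python3 - <<'E'
from h import *
pitch(snap('wrist'))
E
```

```text
t: 13.45
tcp_pos: [0.5314, 0.2201, 0.0534]
tool_rot: [0.706, 0.708, 0.0, 0.0]
force: [0.4, -0.0, 1.0]
finger_gap: 0.54
t: 13.85
tcp_pos: [0.5316, 0.2201, 0.0691]
tool_rot: [0.706, 0.708, 0.0, 0.0]
force: [0.1, 0.2, -2.8]
finger_gap: 0.544
pitch 0.83 rollside 0.08 16912 24994 [0.0785 0.0005 0.0505]
t 13.9 tcp [0.5314 0.2201 0.0688] toolx yaw 90.12 tilt 0.05 q6 0.196 gap mm 46.18 F [-0.23 -0.28 -1.84]
dp [-0.02  0.03  2.28] roll -0.005
t: 14.1
tcp_pos: [0.531, 0.22, 0.0682]
tool_rot: [0.706, 0.708, -0.0, -0.0]
force: [-0.2, 1.6, -1.9]
finger_gap: 0.545
pitch 0.85 rollside -0.05 16902 24993 [0.0783 0.0005 0.0508]
t: 14.35
tcp_pos: [0.5312, 0.2201, 0.0683]
tool_rot: [0.706, 0.708, -0.0, -0.0]
force: [-0.5, -0.2, -2.3]
finger_gap: 0.556
pitch 5.56 rollside 0.06 16913 23936 [0.08   0.0004 0.0579]
```

```bash
python3 -m creep '{"claw":[4.76,4.76,4.76,4.2,4.2,4.2,4.2],"dp":[[0,0,0.6],[0,0,1.2],[0,0,1.5],[0,0,1.5],[0,0,1.5],[0,0,1.5],[0,0,1.5]],"roll":[0,0,0,0,0,0,0]}' 20
python3 -m creep '{"claw":[4.2,4.2,4.2,4.2,4.2,4.2,4.2,4.2,4.2],"dp":[[0,0,0],[0,0,-0.5],[0,0,-1.5],[0,0,-3.5],[0,0,-6],[0,0,-9],[0,0,-11.5],[0,0,-12.5],[0,0,-12.5]],"roll":[0,0,0,0,0,0,0,0,0]}' 80
python3 - <<'E'
from h import *
pitch(snap('wrist','w9'));to([.5318,.2199,.046],90.4)
E
```

```text
t: 15.1
tcp_pos: [0.5312, 0.2202, 0.0534]
tool_rot: [0.706, 0.708, 0.0, -0.0]
force: [-0.9, -0.3, 0.7]
finger_gap: 0.554
t: 16.0
tcp_pos: [0.5321, 0.2203, 0.1801]
tool_rot: [0.706, 0.708, 0.002, 0.001]
force: [0.3, 0.0, -3.0]
finger_gap: 0.536
pitch 0.52 rollside 0.27 16966 25054 [0.0786 0.0003 0.0493]
t 16.05 tcp [0.5311 0.22   0.1786] toolx yaw 90.12 tilt 0.04 q6 0.196 gap mm 45.96 F [-0.48 -0.36 -2.5 ]
dp [-1.000e-02  6.000e-02  1.326e+01] roll -0.005
```

View pics/w9.png

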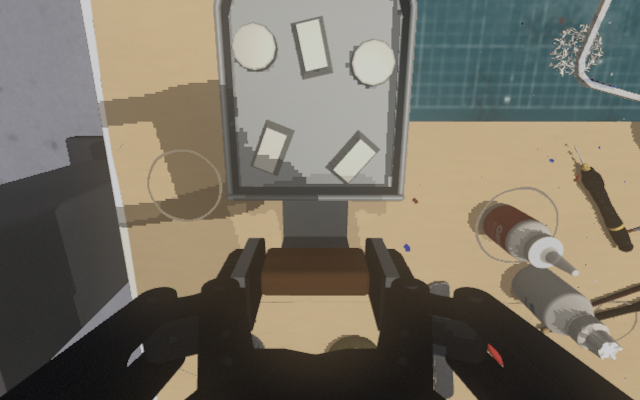

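```bash
python3 -m creep '{"claw":[4.2,4.2,4.2,4.2,4.2,4.2,4.2,4.2,4.2,4.2,4.2,4.2],"dp":[[-0.5,-0.1,-0.3],[-1.5,-0.2,-0.8],[-3,-0.4,-1.5],[-5,-0.7,-2.3],[-7.5,-1.1,-3.1],[-10.5,-1.5,-3.9],[-13.5,-1.9,-4.7],[-16.5,-2.4,-5.5],[-19.5,-2.8,-6.2],[-22.5,-3.2,-6.8],[-25.5,-3.6,-7.3],[-28.5,-4.1,-7.6]],"roll":[0,0,0,0,0,0,0,0,0,0,0,0]}' 80
python3 -m creep '{"claw":[4.2,4.2,4.2,4.2,4.2,4.2,4.2,4.2,4.2,4.2,4.2,4.2],"dp":[[-3,-0.4,0],[-6,-0.9,0],[-9,-1.3,0],[-12,-1.7,0],[-14.5,-2.1,0],[-16.5,-2.4,0],[-18,-2.6,0],[-19,-2.7,0],[-19.5,-2.8,0],[-19.7,-2.8,0],[-19.7,-2.8,0],[-19.7,-2.8,0]],"roll":[0,0,0,0,0,0,0,0,0,0,0,0]}' 80
python3 - <<'E'
from h import *
s=snap('wrist','w10');pitch(s);to([.4625,-.262,.255],90.1)
E
```

```text
t: 17.25
tcp_pos: [0.4901, -0.0674, 0.2549]
tool_rot: [0.707, 0.707, 0.0, 0.0]
force: [-0.5, -1.1, -3.0]
finger_gap: 0.531
t: 18.45
tcp_pos: [0.4633, -0.2612, 0.2543]
tool_rot: [0.706, 0.708, 0.0, -0.0]
force: [-0.2, -0.1, -3.2]
finger_gap: 0.537
pitch 0.5 rollside 0.11 16925 24983 [0.0784 0.0006 0.0508]
t 18.5 tcp [ 0.4632 -0.2612  0.2543] toolx yaw 90.17 tilt 0.03 q6 -0.727 gap mm 45.82 F [ 0.88  0.04 -2.03]
dp [-0.08 -0.08 -0.07] roll 0.001
```

View pics/w10.png

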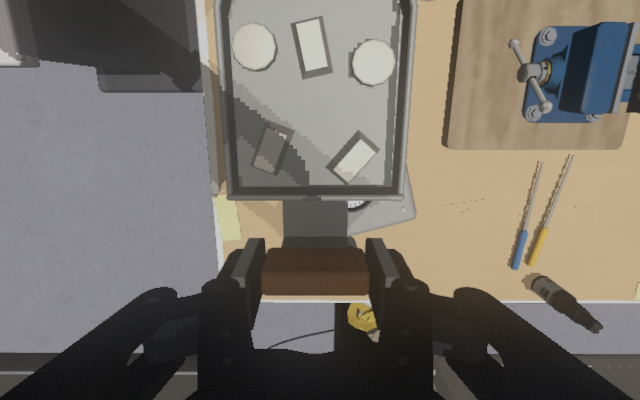

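```bash
python3 -m creep '{"claw":[4.7,4.74,4.76,4.6],"dp":[[0,0,0],[0,0,0],[0,0,0],[0,0,0]],"roll":[0,0,0,0]}' 20
python3 - <<'E'
from h import *
s=snap('wrist','w11');pitch(s);to([.4625,-.262,.255],90.1)
E
```

```text
t: 18.9
tcp_pos: [0.4632, -0.262, 0.2543]
tool_rot: [0.706, 0.708, -0.0, -0.0]
force: [0.5, -0.5, -1.8]
finger_gap: 0.554
pitch 29.68 rollside 0.03 10238 16039 [0.0712 0.0002 0.0996]
t 18.95 tcp [ 0.4632 -0.2621  0.2543] toolx yaw 90.12 tilt 0.01 q6 -0.727 gap mm 47.33 F [-0.08 -1.11 -2.16]
dp [ 0.01 -0.07 -0.07] roll 0.0
```

Run:
```python
from h import *
s=load('w11');im=s['image'];z=s['z_map']
u,v=proj(s,[.4625,-.1394,.106]);print(u,v)
s2=snap('scene','s11');im=cv2.imread('pics/s11.png');u,v=proj(s2,[.4625,-.1394,.106]).astype(int);print(u,v); cv2.imwrite('pics/s11d.png',cv2.resize(im[v-70:v+50,max(u-80,0):u+80],None,fx=5,fy=5,interpolation=cv2.INTER_CUBIC))
pitch(snap('wrist','w12'))
```

```text
313.2791691184271 26.076941395122503
246 242
pitch 36.28 rollside 0.1 7068 14359 [0.0647 0.0003 0.1115]
```

View pics/w12.png

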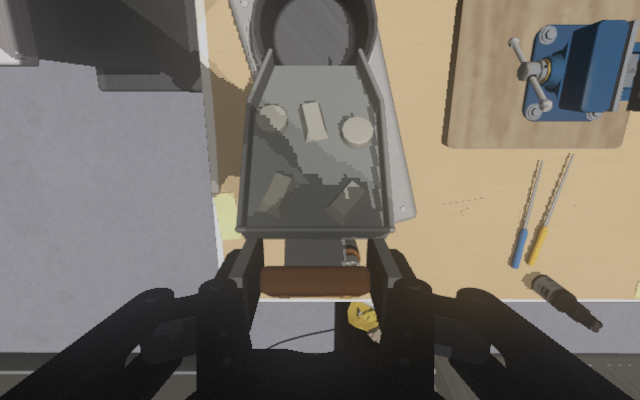

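View pics/s11d.png

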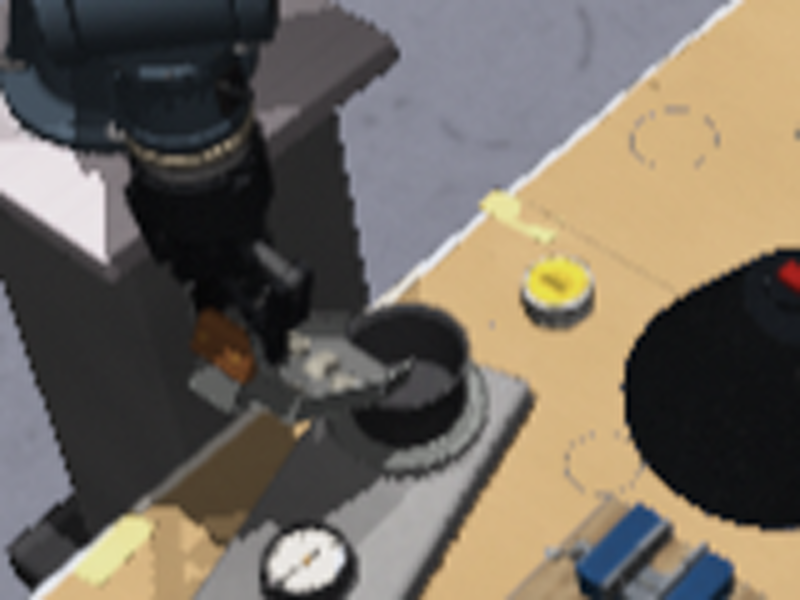

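```bash
python3 -m creep '{"claw":[4.2,4.2,4.2],"dp":[[1,0,-0.7],[2,0,-1.2],[2.5,0,-1.5]],"roll":[0,0,0]}' 60
python3 - <<'E'
from h import *
s=snap('wrist','w13');pitch(s);to([.4625,-.237,.27],90.1)
E
```

```text
t: 19.35
tcp_pos: [0.4631, -0.2357, 0.2702]
tool_rot: [0.706, 0.708, 0.0, 0.0]
force: [-0.4, -0.1, -1.2]
finger_gap: 0.542
pitch 35.64 rollside 0.01 9853 15021 [0.0647 0.0002 0.1104]
t 19.4 tcp [ 0.4633 -0.2353  0.2706] toolx yaw 90.18 tilt 0.06 q6 -0.689 gap mm 46.01 F [-0.4   0.23 -0.89]
dp [-0.17 -0.08  0.06] roll 0.001
```

View pics/w13.png

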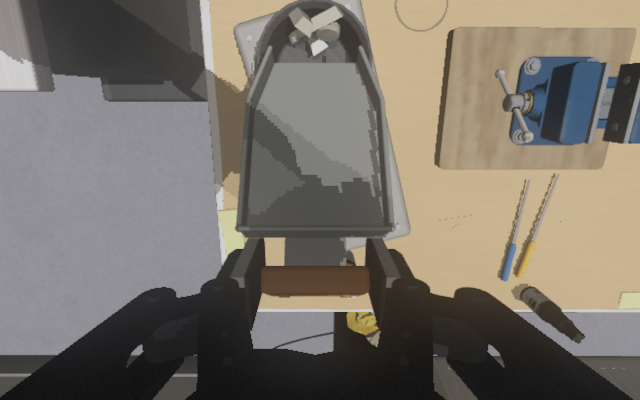

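```bash
python3 -m creep '{"claw":[4.2,4.2,4.2,4.2,4.2,4.2],"dp":[[0,0,-1],[0,0,-3],[0,0,-5],[-1,0,-6],[-2,0,-6],[-2,0,-6]],"roll":[0,0,0,0,0,0]}' 60
python3 - <<'E'
from h import *
s=snap('wrist','w14');pitch(s)
s=snap('top','t14')
im=cv2.imread('pics/t14.png'); cv2.imwrite('pics/t14d.png',cv2.resize(im[150:250,340:480],None,fx=5,fy=5,interpolation=cv2.INTER_CUBIC))
s2=snap('scene','s14');im=cv2.imread('pics/s14.png'); cv2.imwrite('pics/s14d.png',cv2.resize(im[190:330,180:320],None,fx=4,fy=4,interpolation=cv2.INTER_CUBIC))
E
```

```text
t: 20.0
tcp_pos: [0.4632, -0.2589, 0.3291]
tool_rot: [0.707, 0.707, -0.0, 0.0]
force: [0.2, -0.5, -1.8]
finger_gap: 0.54
pitch 35.48 rollside 0.1 9488 12611 [0.0626 0.0002 0.1086]
```

View pics/w14.png

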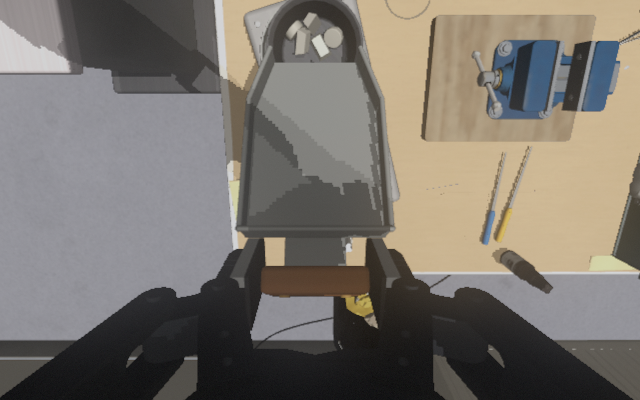

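View pics/s14d.png

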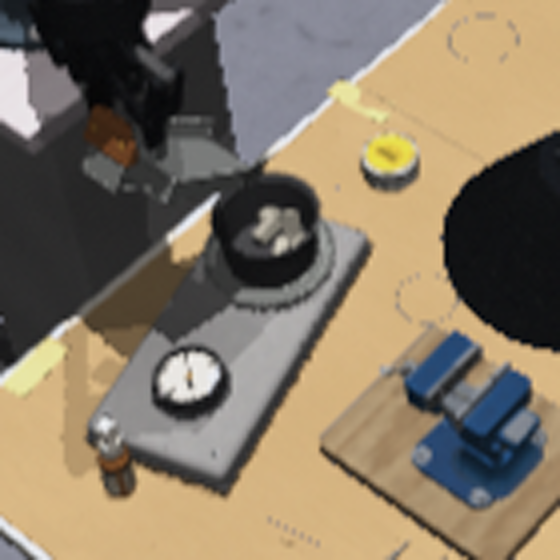

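```bash
python3 - <<'E'
from h import *
to([.5318,.262,.26],90.1)
E
python3 -m creep '{"claw":[4.2,4.2,4.2,4.2,4.2,4.2,4.2,4.2,4.2,4.2,4.2,4.2],"dp":[[1,0.1,0],[3,0.4,0],[6,0.8,0],[10,1.3,0],[14.5,1.9,0],[19,2.5,0],[23.5,3.1,0],[28,3.7,0],[32.5,4.3,0],[37,4.9,0],[41.5,5.5,1],[46,6.1,2]],"roll":[0,0,0,0,0,0,0,0,0,0,0,0]}' 60
python3 -m creep '{"claw":[4.2,4.2,4.2,4.2,4.2,4.2,4.2,4.2],"dp":[[3,0.4,1],[5,0.7,3],[6,0.8,6],[6.2,0.8,10],[6.2,0.8,13.5],[6.2,0.8,15.5],[6.2,0.8,16],[6.2,0.8,16]],"roll":[0,0,0,0,0,0,0,0]}' 60
python3 - <<'E'
from h import *
s=snap('wrist','w15');pitch(s);to([.5318,.262,.14],90.1)
E
```

```text
t 20.15 tcp [ 0.4625 -0.2569  0.328 ] toolx yaw 90.07 tilt 0.17 q6 -0.72 gap mm 46.23 F [-0.28 -0.16 -0.93]
dp [51.87  7.01  6.9 ] roll -0.001
t: 21.35
tcp_pos: [0.5224, 0.2058, 0.309]
tool_rot: [0.706, 0.708, -0.0, -0.0]
force: [0.2, -0.6, -1.2]
finger_gap: 0.541
t: 22.15
tcp_pos: [0.5302, 0.2654, 0.1485]
tool_rot: [0.706, 0.708, -0.001, -0.001]
force: [0.9, -0.1, -0.8]
finger_gap: 0.543
pitch 35.46 rollside -0.1 10462 16424 [ 0.0669 -0.0002  0.1128]
t 22.2 tcp [0.5312 0.2655 0.1497] toolx yaw 90.13 tilt 0.03 q6 0.273 gap mm 46.13 F [ 0.06  0.35 -2.22]
dp [-0.35  0.06  0.97] roll 0.001
```

View pics/w15.png

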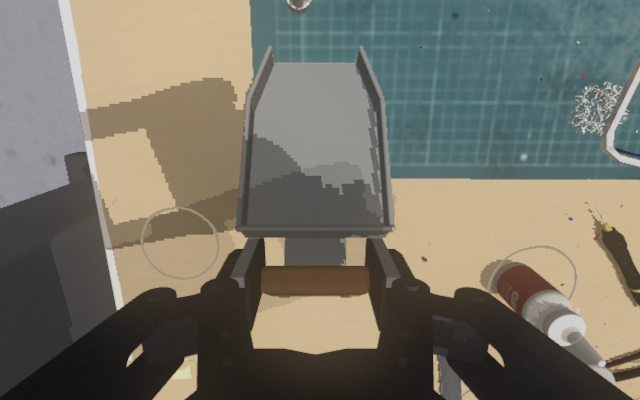

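```bash
python3 -m creep '{"claw":[4.74,4.74,4.74,4.74,4.74,4.74,4.74,4.74,4.74,4.74,4.74],"dp":[[-0.3,0,0.9],[-0.5,0,1.6],[-1.2,0,2.4],[-2,0,3.2],[-2.8,0,4],[-3.6,0,4.9],[-4.3,0,5.9],[-4.9,0,7],[-5.4,0,8.1],[-5.8,0,9.1],[-5.8,0,9.1]],"roll":[0,0,0,0,0,0,0,0,0,0,0]}' 20
python3 - <<'E'
from h import *
s=snap('wrist','w16');pitch(s);to([.5318,.205,.053],90.1)
E
```

```text
t: 23.3
tcp_pos: [0.5304, 0.2063, 0.0566]
tool_rot: [0.707, 0.707, -0.001, -0.001]
force: [-0.2, 0.3, 1.3]
finger_gap: 0.549
pitch 0.54 rollside 0.01 23751 24371 [ 0.078  -0.      0.0525]
t 23.35 tcp [0.5306 0.2067 0.0573] toolx yaw 90.1 tilt 0.13 q6 0.174 gap mm 47.52 F [-0.39 -0.8   0.13]
dp [-0.17  0.12  0.43] roll 0.0
```

View pics/w16.png

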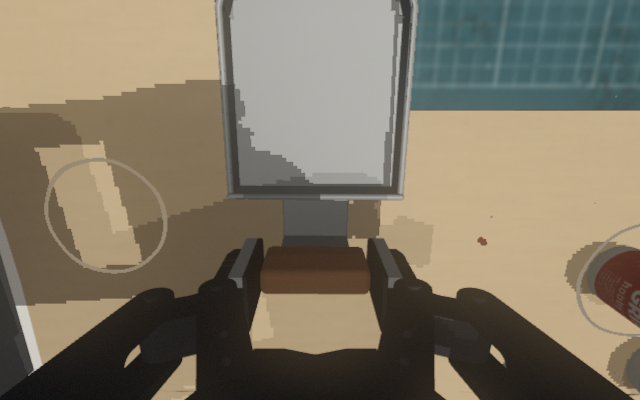

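```bash
python3 -m creep '{"claw":[4.74,4.74,5.2,7,8.5,8.5,8.5,8.5,8.5,8.5,8.5],"dp":[[0,0,0.2],[0,0,0.4],[0,0,0.3],[0,0,0.2],[0,0,0.2],[0,0,0],[0,0,-1],[0,0,-4],[0,0,-8],[0,0,-12],[0,0,-15]],"roll":[0,0,0,0,0,0,0,0,0,0,0]}' 20
python3 - <<'E'
from h import *
s=snap('wrist','w17');pitch(s);to([.46,-.3,.25],18)
E
```

```text
t: 24.45
tcp_pos: [0.5318, 0.2072, 0.2117]
tool_rot: [0.706, 0.708, 0.001, 0.001]
force: [0.7, 0.4, -0.4]
finger_gap: 0.992
pitch -1.31 rollside -0.73 8505 9207 [ 0.0891 -0.0007  0.2118]
t 24.5 tcp [0.5345 0.2079 0.2163] toolx yaw 90.14 tilt 0.7 q6 0.174 gap mm 84.77 F [0.79 0.58 2.61]
dp [-50.76  -7.53  -3.57] roll 1.259
```

View pics/w17.png

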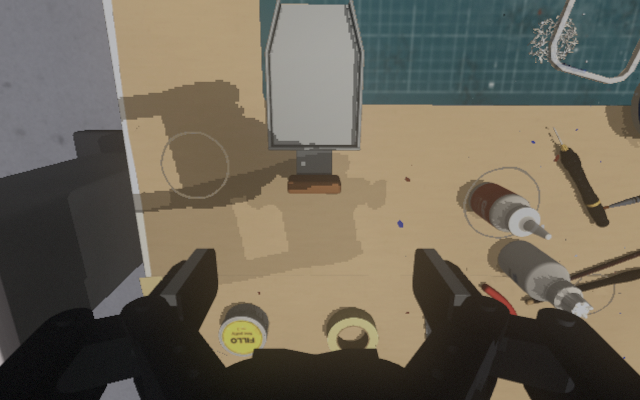

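```bash
python3 -m creep '{"claw":[8.5,8.5,8.5,8.5,8.5,8.5,8.5,8.5,8.5,8.5,8.5,8.5],"dp":[[-1,0,-3],[-4,-0.2,-5],[-8,-0.5,-5],[-12.5,-0.8,-5],[-17,-1.2,-5],[-21.5,-1.5,-5],[-26,-1.9,-5],[-30.5,-2.2,-5],[-35,-2.5,-5],[-39.5,-2.8,-5],[-44,-3.2,-5],[-48,-3.6,-5]],"roll":[0,0,0,0,0,0,0,0,0,0,0,0]}'
python3 -m creep '{"claw":[8.5,8.5,8.5,8.5,8.5],"dp":[[-3,0,0],[-4,0,0],[-4.5,0,0],[-4.5,0,0],[-4.5,0,0]],"roll":[0,0,0,0,0]}'
python3 - <<'E'
from h import *
to([.498,-.33,.25])
s=snap('wrist','w18'); u,v=proj(s,[.4984,-.2745,.05]).astype(int); print(u,v)
im=cv2.imread('pics/w18.png'); cv2.imwrite('pics/w18d.png',cv2.resize(im[v-45:v+45,u-45:u+45],None,fx=6,fy=6,interpolation=cv2.INTER_CUBIC))
snap('top','t18'); snap('scene','s18')
E
```

```text
t: 25.7
tcp_pos: [0.4957, -0.2752, 0.2589]
tool_rot: [0.707, 0.708, 0.0, 0.001]
force: [0.4, -0.4, -0.7]
finger_gap: 0.993
t: 26.2
tcp_pos: [0.4963, -0.3163, 0.2583]
tool_rot: [0.706, 0.708, 0.0, -0.001]
force: [-0.4, 0.7, -0.4]
finger_gap: 0.994
t 26.2 tcp [ 0.4963 -0.3163  0.2583] toolx yaw 90.2 tilt 0.07 q6 -0.761 gap mm 84.91 F [-0.45  0.68 -0.38]
dp [-1.38  0.17  0.83] roll None
316 129
```

View pics/w18.png

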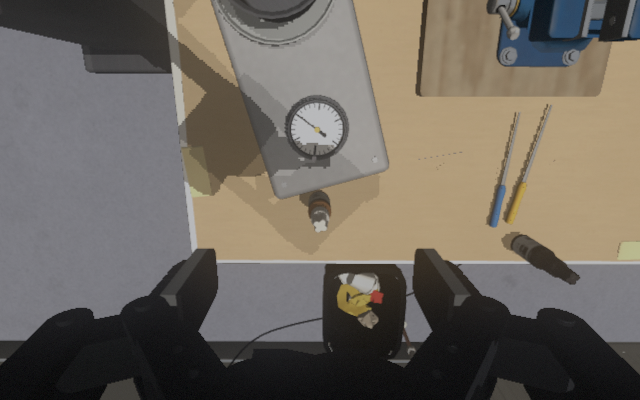

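View pics/w18d.png

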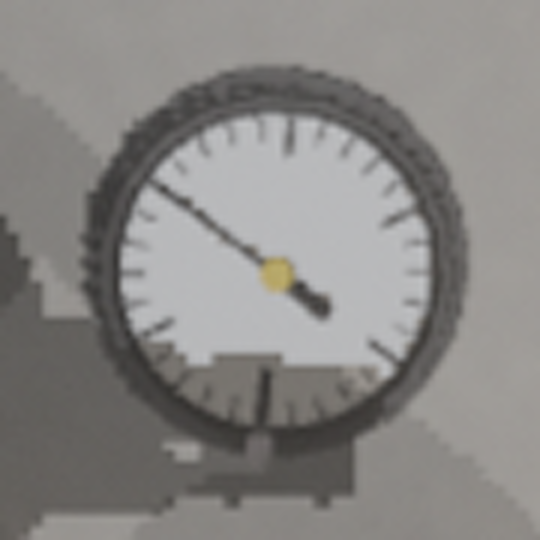

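View pics/t18.png

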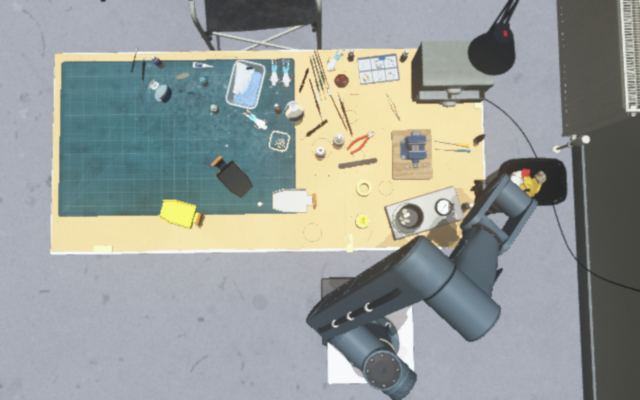

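Run:
```python
from h import *
a=cv2.imread('pics/top0.png');b=cv2.imread('pics/t18.png')
f=lambda i:cv2.resize(i[175:245,380:470],None,fx=8,fy=8,interpolation=cv2.INTER_CUBIC)
cv2.imwrite('pics/fin.png',f(b))
g=lambda i:cv2.resize(i[180:240,250:380],None,fx=6,fy=4,interpolation=cv2.INTER_CUBIC)
cv2.imwrite('pics/fin2.png',np.vstack([g(a),g(b)]))
```

```text
(no output)
```

View pics/fin.png

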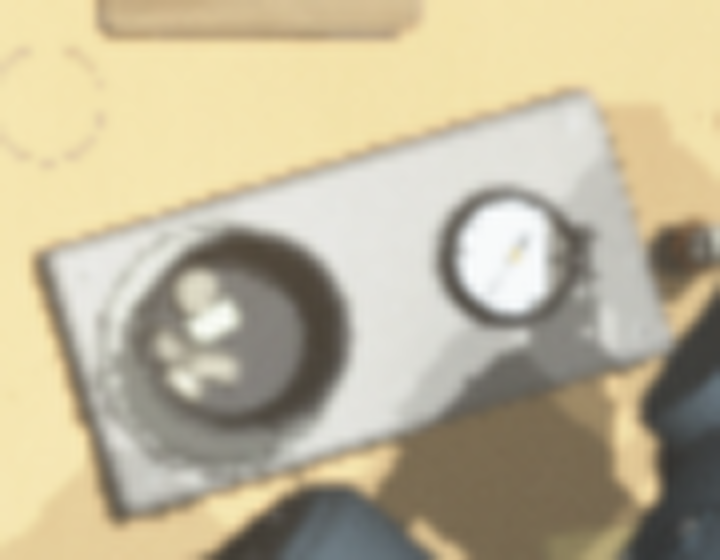

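View pics/fin2.png

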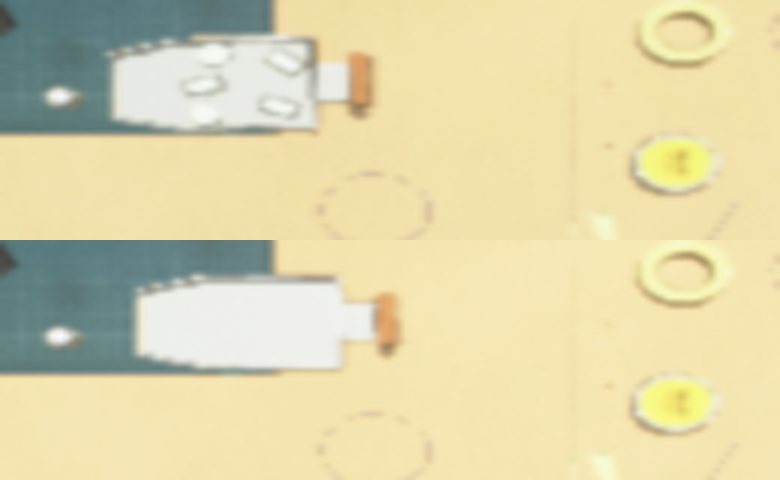

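Five pieces lie in the pot (around crop (200,330)), the tray is empty and flat, and the cap, tape, tin and bottle are where they were.

Run:
```python
from h import *
workorder.sign_off(); print(manip.sense()['t'])
```

```text
the job is handed in; nothing more can be done
the job is handed in; nothing more can be done
```

The charge is weighed and the job handed in at about 26 s of the 72 s. I turned the bezel about 0.85 rad clockwise, so the zero mark lay under the pointer after I let go. I then gripped the tray's wooden grip across its 48 mm width. The moves allow no tool tilt, so I loosened the grip over the pot and let the tray pivot between the pads to about 36°. All five pieces slid into the pot. I laid the tray flat near its old place, about 14 mm back towards its grip, and released it.

**Last checks:**
- **Dial:** the pointer stands on the 100 g mark, measured at about 122° from zero against 120° nominal.
- **Pieces and pot:** five pieces show in the pot, and the pot is upright on the pan with no visible shift.
- **Tray:** it is empty and looks flat in the pictures. The fit read 0.5° just before release; the one after release (−1.3°) mixed in the table, so I don't count it.
- **Bystanders:** the tape, tin, bottle and cap look unmoved. I did not measure the sanding stick separately, but nothing came near it.

**What did not go as planned:** during a grip test before the pour, the loosened tray slipped about 9 mm flat onto the table with the pieces still in it. The pivot over the pot also ran faster than planned. Neither left anything out of place in the later pictures.

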